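Unclip the desk air purifier's cover

ROBOT

A 7-joint arm with a two-finger parallel gripper is mounted at the origin on the work surface. World frame = base frame: x ahead of the robot, y to its left, z up, the work surface at z = 0. Lengths are in m, angles in rad, forces in N, time in s.
With the tool pointing down it reaches from about 0.35 to 0.9 m from the base axis. Payload 8.1 kg.
Tool frame: the origin (TCP) lies at the very end of the fingers, on their centre line; the grasp point (between the pads) lies 19 mm behind it; z points along the fingers, y is the line along which they close (so a half turn about z gives the same grasp; the last joint's range is limited). The gripper opens to 92 mm and grips with 3 to 60 N. Pads are 19 mm wide; open, the fingers measure 130 mm over their backs; the gripper's body (75 mm by 190 mm) begins 47 mm behind the grasp point.
Start: joints at [-1.208, 0.434, 0.025, 1.573, -0.012, 1.134, -0.075], TCP at [0.281, 0.558, 0.202] pointing down, gripper open.
Joint ranges: [-2.62, 2.62], [-0.44, 2.09], [-1.27, 1.32], [0.08, 2.57], [-1.32, 4.46], [0.12, 2], [-2.74, 2.74]. Speed limits (rad/s): [2.22, 2.22, 3.01, 3.01, 3.14, 3.14, 3.14].

INTERFACE

Orientations are given as a rotation vector (axis times angle).
In Python, from cell import arm gives the robot as it stands.
- The arm moves only by the tool jog_arm, never from a script. Its argument "rows" is a list of rows, each a list of 3 entries, a list of its own where there are three numbers: the shift along the world's x, y, z in cm, then the turn, a rotation vector about the world's x, y, z in degrees, then the opening, from 0 (shut) to 1 (fully open). A call has 1 to 8 rows; each row is the pose to reach, as a shift and turn from the pose commanded when the call began; what a row does not reach only later rows make up. A row lasts 1/8 s, in which the tool goes at most 62.5 mm and 10.7 degrees, less where a joint would pass 70% of its speed; a pose out of reach is approached as far as the arm can. A call with a gripper value outside its range is refused whole. The fingers move at their own pace and stop on an object; "newtons" is the grip in N (left out, the last holds). Time passes only in rows, so rows that repeat a pose let the fingers close. It gives the time, the measured TCP pose, the force, the opening and the grip force at its end, in the units of the state.
- arm.observe(): the state, without advancing time (a new reading comes with each control period).
- arm.get_image(name): name is "scene" or "top"; returns a dict with "img" (480x640x3 uint8, red, green, blue), "depth" (480x640 float32, m along the optical axis (not along the pixel's ray), 0 where there is no reading), "fx", "fy", "cx", "cy" (pixels), "dist_coeffs" ([k1, k2, p1, p2, k3] as OpenCV has them; the pictures are not rectified), "rvec" (rotation vector, rad) and "tvec" (3), from world to camera coordinates, as OpenCV has them. Camera axes: x right, y down, z forward; pixel columns grow to the right and rows downward; lengths in m; the calibration is good to about 2 mm. A picture is of the moment at which its call begins.
- arm.sign_off(): hands the job in; it is judged then, once.
The state is a dict: "clock": time; "joints": joint angles; "dq": joint speeds; "joint_efforts": joint torques, N m; "position": TCP position; "ee_rot": TCP orientation; "force": force on the tool from outside, world axes, zero at the start; "ft_torque": the same for the moment, N m; "width": opening from 0.0 (shut) to 1.0 (fully open); "gripper_force": force on a finger pad.
Only numpy, scipy, OpenCV 4.12 (cv2) and the standard library are available. Lean on these libraries where they do the work, as an engineer would, in place of code of your own. Each camera call takes 0.05 s, during which the arm holds its last target. There are 200 camera calls.

TASK

The air purifier on the desk is due for a filter change: squeeze the two white tabs on its orange cover together, lift the cover straight off and set it down flat, right way up, in the middle of the green mat, without dropping it. Leave the similar blue cover of the charger box in place.

Things in the scene. Friction and masses are not known exactly. Their poses are not given: they have to be found in the camera images.
- purifier_cover: Orange clip-on cover of the white air purifier (box fixed to the desk, 110 x 82 mm, rim 90 mm up, round fan grilles on its ends). A cap 122 (x) by 94 mm (y), 22 mm high without tabs, 0.1 to 0.17 kg; dark slots on top; its skirt fits loosely over the box and is its foot when set down. Origin: centre, at the skirt's lower edge, z up; 72 mm above the desk when clipped on. Lifted 20 mm, it is clear of the box.
- tabs (a point): Point midway between the orange cover's two white upright tabs, 40 mm above the cover's origin, axes as the cover's. Tabs: 34 mm long (x), 5 mm thick, outer faces at y = +27 and -27 mm, rising from the plate (18 mm below this point) to 17 mm above it. Each slides inwards up to 13 mm on a spring (1.5 to 5.5 N); its hook holds the cover until pressed in 5 mm. Keep both pressed well in while lifting.
- charger_cover: Blue clip-on cover of the grey charger box, of the same size, height and tabs as the orange cover, but without grille slots; same origin and axes. To be left clipped on.
- mat: Flat green mat, 200 mm (x) by 180 mm (y), 4 mm thick, fixed to the desk. Origin: centre of its underside, at desk height. The cover goes here.
Things that resemble listed ones, but are neither listed nor needed, are in the scene too. What is meant by the purifier_cover is not brown, red or turquoise, and is the larger of those in its own colour.

How it is judged:
By the outcome, as a careful person would: the job done as asked, in the order asked, and still so for the second after the job is handed in, with the robot touching nothing.
It also fails if it takes over 40 s, if anything falls off the work surface, if the arm or the gripper's body presses on something with over 40 N, if the wrist force passes 120 N, or if a joint passes its speed limit or range.

## Working session

There is one attempt and no reset: what is moved stays moved. The work goes in short steps, Python scripts to look and compute and a tool call to move; the robot and the scene stay as the last step left them, time stands still between calls to the robot, and variables do not carry over. Pictures are saved under pics/ and viewed, at most 10 in all, crops included, and the job is handed in when it is done.

Besides the shell and the picture viewer there is one more tool, called after "Call:" in YAML: its name, and indented under it one key for each argument. jog_arm: Moves the arm, as the interface text tells. Its arguments: {"type":"object","properties":{"rows":{"type":"array","items":{"type":"array"}},"newtons":{"type":"number"}},"required":["rows"]}

```bash
mkdir -p pics; cat > h.py <<'E'
import numpy as np, cv2, pickle
from cell import arm
def grab(n):
    d=arm.get_image(n); pickle.dump(d,open(f'pics/{n}.pkl','wb')); return d
def plane(d,uv,z):
    K=np.array([[d['fx'],0,d['cx']],[0,d['fy'],d['cy']],[0,0,1]])
    p=cv2.undistortPoints(np.array(uv,float).reshape(-1,1,2),K,np.array(d['dist_coeffs'],float)).reshape(-1,2)
    R=cv2.Rodrigues(np.array(d['rvec'],float))[0]; c=-R.T@np.array(d['tvec'],float).ravel()
    r=np.c_[p,np.ones(len(p))]@R
    return c+r*((z-c[2])/r[:,2])[:,None]
E
python3 - <<'E'
from h import *
for n in('top','scene'): cv2.imwrite(f'pics/{n}0.png',grab(n)['img'][...,::-1])
s=arm.observe(); print(s['clock'],s['position'],s['ee_rot'],s['width'])
E
```

```text
0.1 [0.28052063 0.55796145 0.20160698] [-7.25117708e-01 -3.05651903e+00  2.22272440e-03] 1.0005002033498165
```

View pics/top0.png

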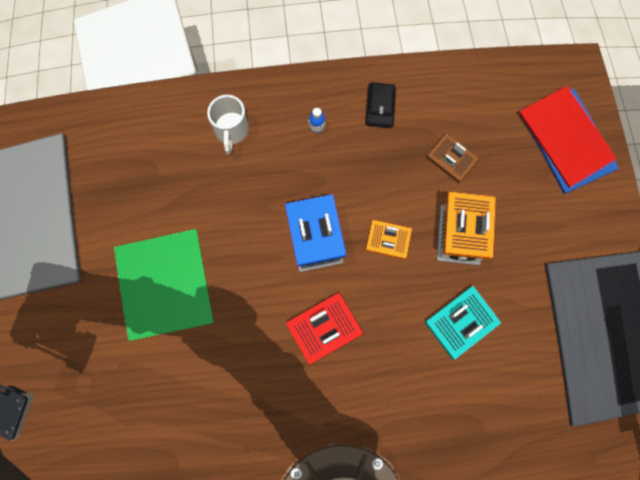

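View pics/scene0.png

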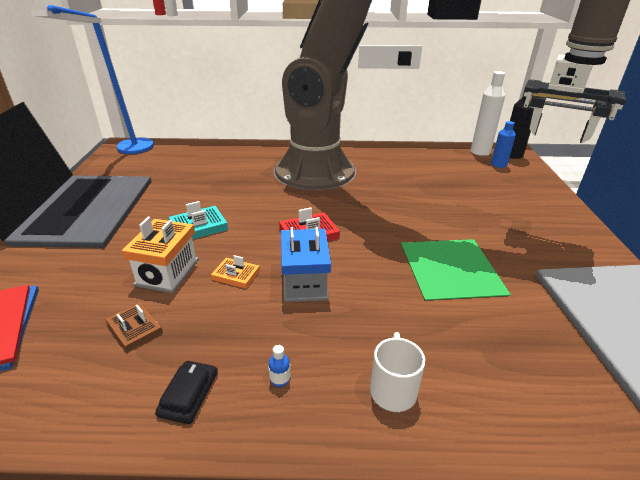

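The top view shows these candidates: large orange on a white box (470,225), small orange (389,238), brown (453,157), red (324,327), turquoise (463,322) and blue on a grey box (316,230). The mat is at (165,285). I choose (470,225): it is the larger orange one, on the white purifier with round grilles (scene view 160,255).

```bash
cat > m.py <<'E'
from h import *
def rect(d,mask,z):
    mask=cv2.morphologyEx(mask.astype(np.uint8),cv2.MORPH_CLOSE,np.ones((7,7)))
    c=max(cv2.findContours(mask,cv2.RETR_EXTERNAL,cv2.CHAIN_APPROX_NONE)[0],key=cv2.contourArea)
    P=plane(d,c.reshape(-1,2),z)[:,:2]
    (cx,cy),(w,h),a=cv2.minAreaRect((P*1000).astype(np.float32))
    if w<h: w,h,a=h,w,a+90
    return cx,cy,w,h,(a+90)%180-90
if __name__=='__main__':
    d=pickle.load(open('pics/top.pkl','rb')); im=d['img']
    H=cv2.cvtColor(im,cv2.COLOR_RGB2HSV); h,s,v=[H[...,i].astype(int) for i in range(3)]
    g=(h>45)&(h<75)&(s>120)&(v>40); print('mat',rect(d,g,.004))
    o=(h>12)&(h<25)&(s>190)&(v>150); o[:, :425]=0
    print('cover',rect(d,o,.094))
    roi=np.zeros_like(o); roi[195:250,448:494]=1
    w=roi&(s<70)&(v>170)
    n,l,st,ce=cv2.connectedComponentsWithStats(w.astype(np.uint8))
    for i in range(1,n):
        if st[i,4]>15: 
            print(st[i],ce[i],rect(d,l==i,.129))
    dd=d['depth']; print('depth plate/tab',dd[240,470],dd[222,461], 'campos',plane(d,[[320,240]],0))
    cv2.imwrite('pics/crop0.png',cv2.resize(im[175:275,370:510,::-1],None,fx=5,fy=5,interpolation=2))
E
python3 m.py
```

```text
mat (481.04583740234375, 312.72784423828125, 200.23973083496094, 180.56141662597656, 5.9824604988098145)
cover (513.4149169921875, -309.4327392578125, 125.80560302734375, 96.17523956298828, -12.972244262695312)
[461 210   4  17  55] [462.25454545 217.63636364] (519.0761108398438, -286.23406982421875, 31.48208236694336, 5.780134201049805, -9.889122009277344)
[486 212   3  19  44] [487.18181818 221.63636364] (508.0928039550781, -332.40185546875, 35.243804931640625, 3.9057867527008057, -10.360496520996094)
depth plate/tab 1.1286077 1.1032469 campos [[ 0.53628611 -0.01959641  0.        ]]
```

View pics/crop0.png

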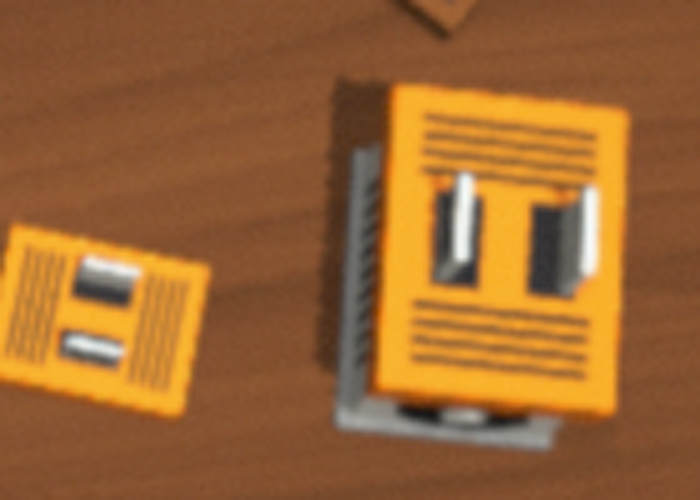

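The crop confirms it: a large orange slotted cover with two tabs (crop 460,230 and 590,230) on the white box. Its tab midpoint is about (0.514, -0.309), yaw about -12.5°. The mat centre is (0.481, 0.313), yaw 6°.

Call:
jog_arm:
  rows:
    - [[2, -5, 1], [0, 0, 1], 1]
    - [[4, -10, 2], [0, 0, 2], 1]
    - [[6, -15, 3], [0, 0, 3], 1]
    - [[8, -20, 4], [0, 0, 4], 1]
    - [[10, -26, 4], [0, 0, 5], 1]
    - [[12, -32, 4], [0, 0, 6], 1]
    - [[13, -38, 4], [0, 0, 7], 1]
    - [[14, -43, 4], [0, 0, 7], 1]
  newtons: 25

```text
clock: 1.1
position: [0.4206, 0.1257, 0.2423]
ee_rot: [-0.539, -3.095, 0.0]
force: [1.3, 1.0, 0.6]
width: 0.999
gripper_force: 0.0
```

Call:
jog_arm:
  rows:
    - [[1, -6, 0], [0, 0, 1], 1]
    - [[2, -12, 0], [0, 0, 2], 1]
    - [[3.5, -18, 0], [0, 0, 3], 1]
    - [[5, -24, 0], [0, 0, 4], 1]
    - [[6.5, -30, 0], [0, 0, 5], 1]
    - [[8, -36, 0], [0, 0, 6], 1]
    - [[9.3, -41, 0], [0, 0, 7], 1]
    - [[9.3, -43.7, 0], [0, 0, 7.2], 1]

```text
clock: 2.1
position: [0.5135, -0.3115, 0.2416]
ee_rot: [-0.345, -3.122, 0.002]
force: [0.7, 0.8, 0.4]
width: 0.995
gripper_force: 0.0
```

Call:
jog_arm:
  rows:
    - [[0, 0, -2], [0, 0, 0], 1]
    - [[0, 0, -4], [0, 0, 0], 1]
    - [[0, 0, -6], [0, 0, 0], 1]
    - [[0, 0, -7], [0, 0, 0], 1]
    - [[0, 0, -7], [0, 0, 0], 1]

```text
clock: 2.72
position: [0.5134, -0.3083, 0.1718]
ee_rot: [-0.342, -3.122, -0.001]
force: [-0.5, -0.2, -0.5]
width: 1.0
gripper_force: 0.0
```

```bash
python3 - <<'E'
from h import *
from scipy.spatial.transform import Rotation as R
d=grab('top');e=grab('scene'); s=arm.observe()
M=R.from_rotvec(s['ee_rot']).as_matrix(); print(s['clock'],s['position'],M[:,1],M[:,2],s['force'])
a=d['img'][150:290,380:540,::-1]; b=e['img'][150:310,70:260,::-1]
a=cv2.resize(a,(380,380*140//160)); b=cv2.resize(b,(380,320))
k=np.zeros((335,770,3),np.uint8); k[:a.shape[0],:380]=a; k[:320,390:]=b
cv2.imwrite('pics/c1.png',k)
E
```

```text
2.825 [ 0.51401542 -0.30881776  0.1729365 ] [ 2.16382567e-01  9.76308629e-01 -2.15231006e-04] [ 6.10183325e-04 -3.55690790e-04 -9.99999751e-01] [0.24047707 0.24766833 0.25595063]
```

View pics/c1.png

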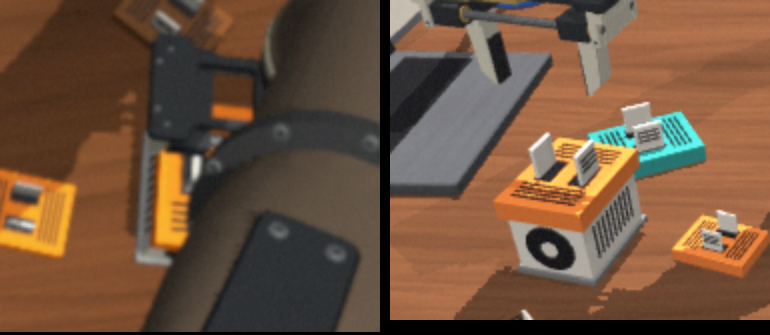

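The open gripper is lined up above the two tabs (right crop 540,155 and 587,160), clear of its neighbours. Next I descend and squeeze.

Call:
jog_arm:
  rows:
    - [[0, 0, -2], [0, 0, 0], 1]
    - [[0, 0, -4], [0, 0, 0], 1]
    - [[0, 0, -6], [0, 0, 0], 1]
    - [[0, 0, -7], [0, 0, 0], 1]
    - [[0, 0, -7.3], [0, 0, 0], 1]
    - [[0, 0, -7.3], [0, 0, 0], 1]

```text
clock: 3.58
position: [0.5141, -0.3089, 0.1]
ee_rot: [0.342, 3.122, -0.0]
force: [-0.5, -0.5, -0.4]
width: 1.001
gripper_force: 0.0
```

Call:
jog_arm:
  rows:
    - [[0, 0, 0], [0, 0, 0], 0]
    - [[0, 0, 0], [0, 0, 0], 0]
    - [[0, 0, 0], [0, 0, 0], 0]
    - [[0, 0, 0], [0, 0, 0], 0]
    - [[0, 0, 0], [0, 0, 0], 0]
    - [[0, 0, 0], [0, 0, 0], 0]
    - [[0, 0, 0], [0, 0, 0], 0]
    - [[0, 0, 0], [0, 0, 0], 0]
  newtons: 25

```text
clock: 4.58
position: [0.5138, -0.3091, 0.1]
ee_rot: [0.342, 3.122, -0.001]
force: [-2.7, 1.0, 8.8]
width: 0.263
gripper_force: 25.1
```

Call:
jog_arm:
  rows:
    - [[0, 0, 0.3], [0, 0, 0], 0]
    - [[0, 0, 0.7], [0, 0, 0], 0]
    - [[0, 0, 1.2], [0, 0, 0], 0]
    - [[0, 0, 1.8], [0, 0, 0], 0]
    - [[0, 0, 2.4], [0, 0, 0], 0]
    - [[0, 0, 3.0], [0, 0, 0], 0]
    - [[0, 0, 3.5], [0, 0, 0], 0]
    - [[0, 0, 3.5], [0, 0, 0], 0]

```text
clock: 5.58
position: [0.514, -0.3087, 0.1348]
ee_rot: [0.342, 3.122, -0.0]
force: [0.4, 0.0, -1.6]
width: 0.263
gripper_force: 25.0
```

```bash
python3 - <<'E'
from h import *
e=grab('scene'); s=arm.observe(); print(s['clock'],s['position'],s['width'],s['force'])
cv2.imwrite('pics/c2.png',cv2.resize(e['img'][130:310,70:270,::-1],None,fx=3,fy=3))
E
```

```text
5.625 [ 0.5138406  -0.30857001  0.1344716 ] 0.26150315834216603 [-0.53617837 -0.00272313 -1.86198854]
```

View pics/c2.png

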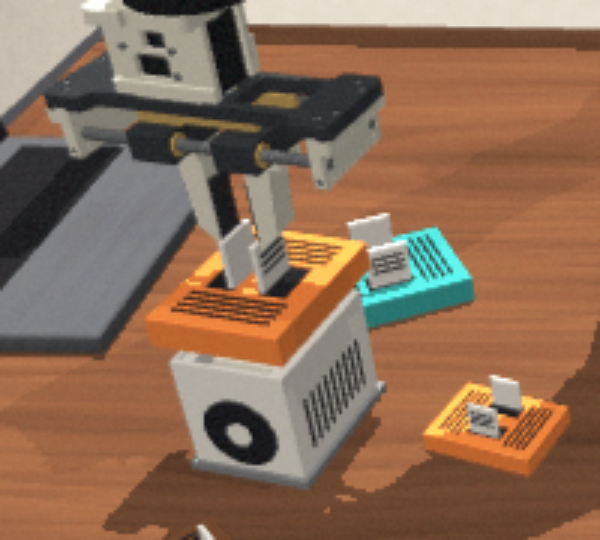

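The cover is lifted and looks level, hanging clear of the box at about (255,295). The grip seems to sit toward the rear end of the tabs, so I'll check that before moving.

```bash
python3 - <<'E'
from h import *
e=pickle.load(open('pics/scene.pkl','rb'))
cv2.imwrite('pics/c3.png',cv2.resize(e['img'][180:255,110:210,::-1],None,fx=8,fy=8,interpolation=cv2.INTER_CUBIC))
def xyz(u,v):
    K=np.array([[e['fx'],0,e['cx']],[0,e['fy'],e['cy']],[0,0,1]])
    p=cv2.undistortPoints(np.array([[[u,v]]],float),K,np.array(e['dist_coeffs'],float)).ravel()
    z=e['depth'][v,u]; R=cv2.Rodrigues(np.array(e['rvec'],float))[0]
    return (R.T@(np.array([p[0]*z,p[1]*z,z])-np.array(e['tvec'],float).ravel())).round(3)
# tabs, plate corners (scene pixel = 70+u/3, 130+v/3)
for n,(u,v) in dict(tabL=(235,255),tabR=(272,262),fingR=(275,215),fingL=(205,205),pl_l=(160,305),pl_f=(280,335),pl_r=(355,250),pl_b=(320,242)).items():
    print(n,xyz(70+u//3,130+v//3))
E
```

```text
tabL [ 0.519 -0.321  0.148]
tabR [ 0.52  -0.297  0.145]
fingR [ 0.53  -0.284  0.187]
fingL [ 0.519 -0.332  0.186]
pl_l [ 0.547 -0.364  0.129]
pl_f [ 0.578 -0.277  0.128]
pl_r [ 0.476 -0.256  0.128]
pl_b [ 0.464 -0.284  0.128]
```

View pics/c3.png

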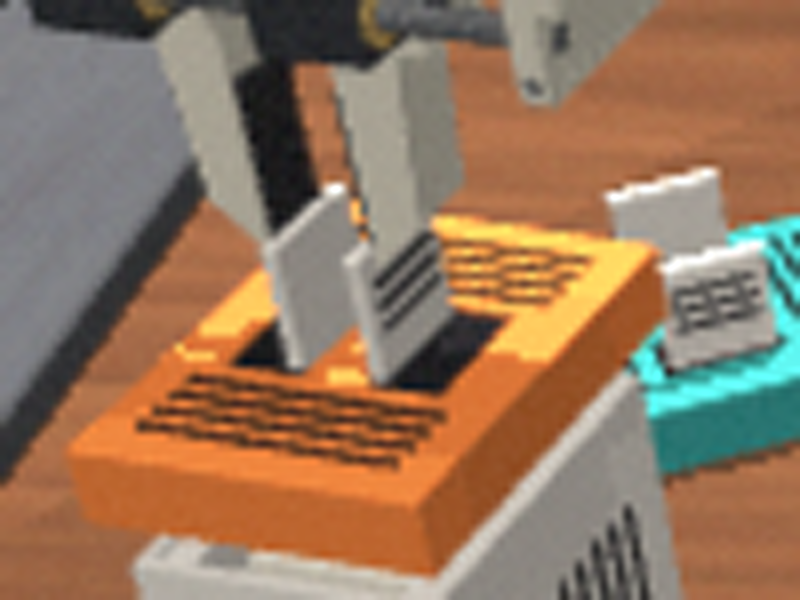

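```bash
python3 - <<'E'
from h import *
e=pickle.load(open('pics/scene.pkl','rb'))
K=np.array([[e['fx'],0,e['cx']],[0,e['fy'],e['cy']],[0,0,1]]);D=np.array(e['dist_coeffs'],float)
R=cv2.Rodrigues(np.array(e['rvec'],float))[0];t=np.array(e['tvec'],float).ravel()
def crop(u,v): return ((u-110)*8,(v-180)*8)
y=np.array([.2164,.9763,0]);x=np.array([.9763,-.2164,0]);T=np.array([.514,-.3087,.1345])
for s in(1,-1):
  for h in(0,.03):
    q=cv2.projectPoints(T+s*.012*y+np.array([0,0,h]),np.array(e['rvec'],float),t,K,D)[0].ravel(); print(s,h,np.round(crop(*q)))
for c in[(200,120),(230,200),(260,230),(270,130),(380,100),(395,150),(400,200),(410,225),(440,120),(450,180),(320,230),(300,300),(410,290),(400,340),(360,300)]:
    u,v=110+c[0]//8,180+c[1]//8
    p=cv2.undistortPoints(np.array([[[u,v]]],float),K,D).ravel();z=e['depth'][v,u]
    w=R.T@(np.array([p[0]*z,p[1]*z,z])-t)-T
    print(c,'along x %.0f y %.0f z %.0f mm'%tuple(1000*np.array([w@x,w@y,w[2]])))
E
```

```text
1 0 [413. 324.]
1 0.03 [389. 220.]
-1 0 [327. 312.]
-1 0.03 [301. 208.]
(200, 120) along x 12 y -25 z 59 mm
(230, 200) along x 10 y -25 z 36 mm
(260, 230) along x 12 y -17 z 32 mm
(270, 130) along x 5 y -13 z 55 mm
(380, 100) along x 10 y 24 z 71 mm
(395, 150) along x 10 y 25 z 58 mm
(400, 200) along x 11 y 24 z 44 mm
(410, 225) along x 12 y 25 z 38 mm
(440, 120) along x -4 y 29 z 58 mm
(450, 180) along x -5 y 27 z 42 mm
(320, 230) along x -4 y -11 z 24 mm
(300, 300) along x 11 y -12 z 11 mm
(410, 290) along x -0 y 13 z 11 mm
(400, 340) along x 6 y 12 z 0 mm
(360, 300) along x 18 y 12 z 19 mm
```

The visible fingertips stop near the tab tops, but the grip is symmetric (tabs at ±12 mm) and holds 25 N, with no slip (plate at z 0.129, as expected). I continue gently with a bit more grip.

Call:
jog_arm:
  rows:
    - [[0, 0, 1], [0, 0, 0], 0]
    - [[0, 0, 2.5], [0, 0, 0], 0]
    - [[0, 0, 4.5], [0, 0, 0], 0]
    - [[0, 0, 6.5], [0, 0, 0], 0]
    - [[0, 0, 8.5], [0, 0, 0], 0]
    - [[0, 0, 9.5], [0, 0, 0], 0]
    - [[0, 0, 10], [0, 0, 0], 0]
    - [[0, 0, 10], [0, 0, 0], 0]
  newtons: 30

```text
clock: 6.62
position: [0.5137, -0.3085, 0.2343]
ee_rot: [-0.342, -3.123, -0.0]
force: [0.8, -0.7, -2.0]
width: 0.253
gripper_force: 30.0
```

Call:
jog_arm:
  rows:
    - [[0, 0.7, 0], [0, 0, 0], 0]
    - [[-0.1, 2, 0], [0, 0, 0.5], 0]
    - [[-0.2, 4, 0], [0, 0, 1], 0]
    - [[-0.3, 6.5, 0], [0, 0, 2], 0]
    - [[-0.5, 9.5, 0], [0, 0, 3], 0]
    - [[-0.7, 12.5, 0], [0, 0, 4], 0]
    - [[-0.9, 15.5, 0], [0, 0, 5], 0]
    - [[-1, 18.5, 0], [0, 0, 6], 0]

```text
clock: 7.62
position: [0.5032, -0.1211, 0.2344]
ee_rot: [0.174, 3.137, 0.001]
force: [0.2, -0.3, -1.1]
width: 0.252
gripper_force: 30.0
```

Call:
jog_arm:
  rows:
    - [[-0.1, 3, 0], [0, 0, 1], 0]
    - [[-0.3, 6, 0], [0, 0, 2], 0]
    - [[-0.5, 9, 0], [0, 0, 3], 0]
    - [[-0.7, 12, 0], [0, 0, 4], 0]
    - [[-0.9, 15, 0], [0, 0, 5], 0]
    - [[-1, 18, 0], [0, 0, 6], 0]
    - [[-1.2, 21, 0], [0, 0, 7], 0]
    - [[-1.3, 24, 0], [0, 0, 8], 0]

```text
clock: 8.62
position: [0.4896, 0.1185, 0.2344]
ee_rot: [0.045, -3.141, -0.001]
force: [1.0, -0.3, -2.2]
width: 0.247
gripper_force: 30.0
```

Call:
jog_arm:
  rows:
    - [[-0.2, 3, 0], [0, 0, 1], 0]
    - [[-0.3, 6, 0], [0, 0, 2], 0]
    - [[-0.5, 9, 0], [0, 0, 3], 0]
    - [[-0.7, 12, 0], [0, 0, 3.5], 0]
    - [[-0.8, 15, 0], [0, 0, 4], 0]
    - [[-0.9, 17.5, 0], [0, 0, 4.5], 0]
    - [[-1, 19.2, 0], [0, 0, 4.5], 0]
    - [[-1, 19.7, 0], [0, 0, 4.5], 0]

```text
clock: 9.62
position: [0.4804, 0.3144, 0.2342]
ee_rot: [0.166, -3.137, 0.0]
force: [-0.8, -0.4, -0.5]
width: 0.254
gripper_force: 30.0
```

```bash
python3 - <<'E'
from h import *
d=grab('top');e=grab('scene'); s=arm.observe(); print(s['clock'],s['position'],s['ee_rot'],s['width'],s['force'])
a=cv2.resize(d['img'][200:370,80:270,::-1],(380,340)); b=cv2.resize(e['img'][120:290,370:560,::-1],(380,340))
cv2.imwrite('pics/c4.png',np.hstack([a,b]))
E
```

```text
9.725 [0.48083139 0.31324977 0.23423802] [ 1.64411505e-01 -3.13726368e+00  6.74689209e-04] 0.2500358427067633 [ 0.15827029 -0.5417984  -1.13962449]
```

View pics/c4.png

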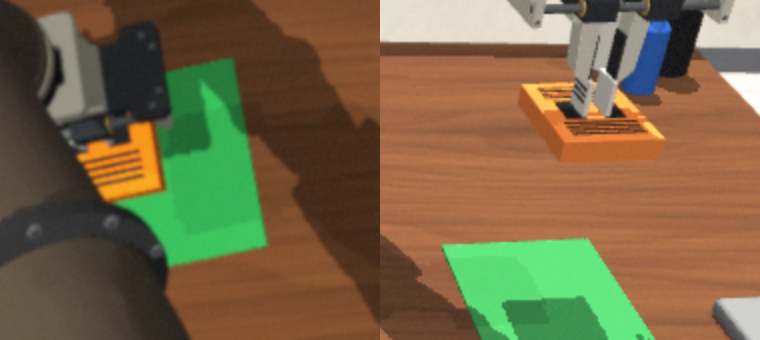

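The cover hangs level above the mat (right crop 595,125; left crop 130,165). Lowering it.

Call:
jog_arm:
  rows:
    - [[0, 0, -1.5], [0, 0, 0], 0]
    - [[0, 0, -4.5], [0, 0, 0], 0]
    - [[0, 0, -8], [0, 0, 0], 0]
    - [[0, 0, -11.5], [0, 0, 0], 0]
    - [[0, 0, -14.5], [0, 0, 0], 0]
    - [[0, 0, -17], [0, 0, 0], 0]
    - [[0, 0, -18.5], [0, 0, 0], 0]
    - [[0, 0, -19.2], [0, 0, 0], 0]

```text
clock: 10.72
position: [0.4805, 0.3126, 0.0415]
ee_rot: [0.163, -3.137, 0.001]
force: [1.0, 0.2, -1.0]
width: 0.254
gripper_force: 30.0
```

Call:
jog_arm:
  rows:
    - [[0, 0, -0.2], [0, 0, 0], 0]
    - [[0, 0, -0.4], [0, 0, 0], 0]
    - [[0, 0, -0.6], [0, 0, 0], 0]
    - [[0, 0, -0.7], [0, 0, 0], 0]
    - [[0, 0, -0.8], [0, 0, 0], 0]
    - [[0, 0, -0.9], [0, 0, 0], 0]
    - [[0, 0, -0.9], [0, 0, 0], 0]

```text
clock: 11.6
position: [0.4807, 0.3134, 0.0333]
ee_rot: [0.165, -3.137, 0.0]
force: [-0.2, 0.3, -2.4]
width: 0.254
gripper_force: 30.0
```

```bash
python3 - <<'E'
from h import *
e=grab('scene'); s=arm.observe(); print(s['clock'],s['position'],s['width'],s['force'])
cv2.imwrite('pics/c5.png',cv2.resize(e['img'][180:310,380:530,::-1],None,fx=4,fy=4))
E
```

```text
11.65 [0.48070291 0.31340354 0.03329874] 0.2506925734871761 [ 0.47503392  0.18035387 -1.5127074 ]
```

View pics/c5.png

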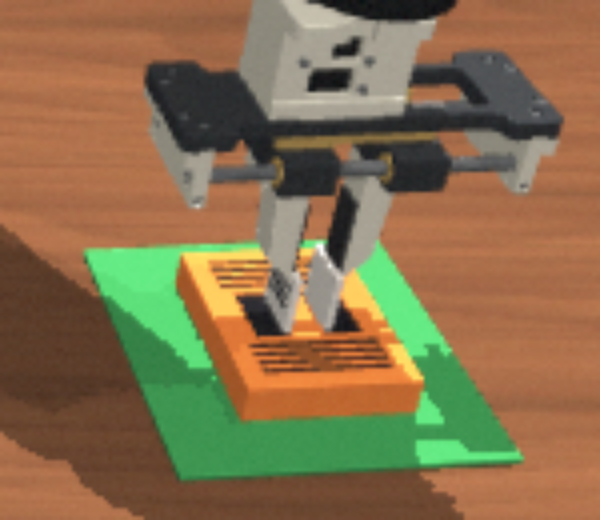

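The cover is level, central on the mat and about 2 mm above it. I creep down until it touches.

Call:
jog_arm:
  rows:
    - [[0, 0, -0.1], [0, 0, 0], 0]
    - [[0, 0, -0.15], [0, 0, 0], 0]
    - [[0, 0, -0.2], [0, 0, 0], 0]
    - [[0, 0, -0.2], [0, 0, 0], 0]

```text
clock: 12.15
position: [0.4809, 0.3135, 0.0322]
ee_rot: [-0.164, 3.137, 0.001]
force: [-1.9, -1.5, 8.6]
width: 0.254
gripper_force: 30.1
```

It is down, with 8.6 N upward contact. Releasing.

Call:
jog_arm:
  rows:
    - [[0, 0, 0], [0, 0, 0], 0.35]
    - [[0, 0, 0], [0, 0, 0], 0.45]
    - [[0, 0, 0], [0, 0, 0], 0.6]
    - [[0, 0, 0], [0, 0, 0], 0.8]
    - [[0, 0, 0], [0, 0, 0], 1]
    - [[0, 0, 0], [0, 0, 0], 1]
    - [[0, 0, 0], [0, 0, 0], 1]

```text
clock: 13.02
position: [0.4807, 0.3134, 0.0313]
ee_rot: [0.165, -3.137, 0.0]
force: [0.1, 0.5, -0.2]
width: 0.944
gripper_force: 0.0
```

Call:
jog_arm:
  rows:
    - [[0, 0, 0.5], [0, 0, 0], 1]
    - [[0, 0, 2], [0, 0, 0], 1]
    - [[0, 0, 4], [0, 0, 0], 1]
    - [[0, 0, 7], [0, 0, 0], 1]
    - [[0, 0, 11], [0, 0, 0], 1]
    - [[0, 0, 15], [0, 0, 0], 1]
    - [[0, 0, 18], [0, 0, 0], 1]
    - [[0, 0, 18], [0, 0, 0], 1]

```text
clock: 14.02
position: [0.4822, 0.3143, 0.215]
ee_rot: [-0.164, 3.133, 0.006]
force: [0.9, 0.1, -0.9]
width: 0.999
gripper_force: 0.0
```

Call:
jog_arm:
  rows:
    - [[-1, 5, 0], [0, 0, 0], 1]
    - [[-3, 9, 0], [0, 0, 0], 1]
    - [[-5, 13, 0], [0, 0, 0], 1]
    - [[-8, 17, 0], [0, 0, 0], 1]
    - [[-11, 21, 0], [0, 0, 0], 1]
    - [[-14, 24, 0], [0, 0, 0], 1]
    - [[-15, 25, 0], [0, 0, 0], 1]
    - [[-15, 25, 0], [0, 0, 0], 1]

```text
clock: 15.02
position: [0.3301, 0.5634, 0.211]
ee_rot: [0.167, -3.137, 0.001]
force: [-0.5, -0.5, 0.1]
width: 0.997
gripper_force: 0.0
```

```bash
python3 - <<'E'
from m import *
d=grab('top');e=grab('scene'); s=arm.observe(); print(s['clock'],s['position'],s['width'],s['force'])
H=cv2.cvtColor(d['img'],cv2.COLOR_RGB2HSV); h,S,v=[H[...,i].astype(int) for i in range(3)]
o=(h>10)&(h<25)&(S>190)&(v>90); o[:,230:]=0; o[:220]=0; o[345:]=0; o[:,:110]=0
print('cover on mat',rect(d,o,.026))
a=cv2.resize(d['img'][180:370,80:360,::-1],(399,271)); b=cv2.resize(e['img'][180:370,250:530,::-1],(399,271))
cv2.imwrite('pics/c6.png',np.hstack([a,b]))
E
```

```text
15.125 [0.3324721  0.56189313 0.21129728] 0.9992023538677375 [ 0.1990213  -0.15525774 -0.48336861]
cover on mat (480.71246337890625, 312.3636474609375, 123.53305053710938, 96.14083862304688, 6.031811237335205)
```

View pics/c6.png

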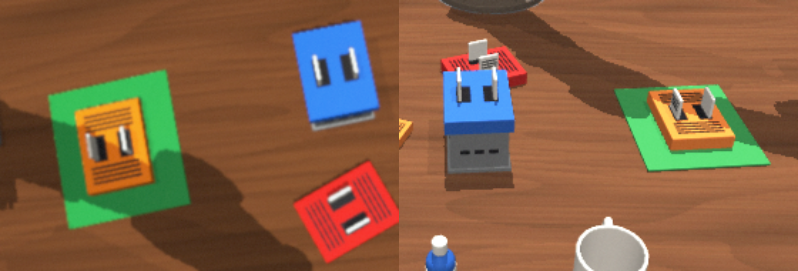

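The orange cover lies flat in the middle of the mat (left crop 113,145), within 1 mm of centre. The blue cover is still clipped on (335,70).

```bash
python3 -c "
from cell import arm
print(arm.sign_off())"
```

```text
the job is handed in; nothing more can be done
None
```

The orange purifier cover is unclipped and set down flat and right way up on the green mat, about 1 mm from its centre; the blue charger cover was not touched, and I handed the job in at about 15 s.

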